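Open the dispenser's feed valve to its stop and back it off

TASK

Open the water dispenser's feed valve: wind its handwheel anticlockwise (seen from above), following it up as the spindle rises, until you feel it come up firmly against its stop, then turn it back a quarter turn so that it cannot seize, and let go. Be gentle: press on the stop only enough to be sure of it, do not strain the valve in its pipes, and leave the things standing around it where they are.

Things in the scene. Friction and masses are not known exactly. Their poses are not given: they have to be found in the camera images.
- valve: The fixed feet of a low copper pipe loop on the worktop that carries a brass globe valve (pipe 20 mm thick, loop 250 mm long along its x and 65 mm high; brass bonnet 44 mm across, up to 116 mm). Origin on the worktop under the valve's vertical spindle axis, z up. It stands at a different place and yaw each time.
- spindle: The valve's vertical steel spindle, 12 mm thick; it carries wheel and knob up as the wheel is opened, 10 mm per turn (1.59 mm per rad). It does not turn in this reading. Origin on its axis in the plane of the handwheel: 150 mm above the worktop when shut; at the start 0.5 to 5 mm higher. Its hard stop lies 0.9 to 1.4 turns above the start and is not marked.
- knob_mid (a point): Grip point of the wooden knob standing upright on the wheel's rim: a cylinder 20 mm across that spins freely on its pin, so a hand holding it need not turn while carrying it round. On the knob's axis, 60 mm from the spindle axis, 30 mm above the wheel's plane; the cylinder runs from 22 mm below to 20 mm above it. Goes round and rises with the wheel.
- tumbler: Loose open steel tumbler, 72 mm across and 105 mm high, origin at the centre of its foot. A bystander.
- jar: Loose closed amber glass jar, 60 mm across and 85 mm high, origin at the centre of its foot. A bystander.
- tape: Loose roll of white tape lying flat, 96 mm across and 45 mm high, origin at the centre of its underside. A bystander.
- gland (a point): Centre of the top of the brass bonnet, 116 mm above the worktop, where the spindle comes out. The valve hangs in its pipe loop, which yields 1 mm for every 15 N with which wheel, knob or spindle are pushed or pulled, sideways or up and down; it springs back. More than 33 N (2.2 mm) strains the pipe.
- wheel: The level steel handwheel: ring of 60 mm radius to the middle of its 11 mm thick rim, three 9 mm spokes, hub 28 mm across with the spindle end 14 mm above the rim's plane. Origin at its centre in that plane; its x axis points to the knob, z up. Turning takes about 0.3 N m (5 N at the knob) all along, 12 N or more at the knob means the stop; it stays where left.

How it is judged:
On the way, in this order (a step that is already met when the one before it is completed fails the run):
1. the wheel has been opened all the way (the last tenth of a rad) and is felt against its stop, held there with 12 N or more (z of spindle in the frame of gland above 0.04816 m and distance of gland from where it was at the start of the episode above 0.0008 m), for 0.1 s.
2. the wheel has been turned back about a quarter turn, 90 degrees give or take 25 (the spindle down by 2.5 mm) (z of spindle in the frame of gland between 0.04511 and 0.04654 m), for 0.2 s.
At the end, for the whole second after the job is handed in: After having been opened up against its stop, the wheel is at rest a quarter turn (90 degrees, give or take 25) short of the stop and released; the tumbler, the jar and the tape are within 20 mm of where they stood (all of step 2 and angular speed of wheel below 0.05 rad/s and distance of each of tumbler, jar, tape from where it was at the start of the episode below 0.02 m); the robot touches nothing.
It fails at once if the wheel is forced: pushed or pulled so hard (over 33 N) that the valve is strained more than 2.2 mm out of its place (distance of gland from where it was at the start of the episode above 0.0022 m).
It fails at once if a bystander is moved by more than 20 mm (distance of any of tumbler, jar, tape from where it was at the start of the episode above 0.02 m).
It fails at once if a bystander is tipped over (angle between any of tumbler, jar, tape's own z axis and vertical above 0.5 rad).
It also fails if it takes over 72 s, if anything falls off the work surface, if the arm or the gripper's body presses on something with over 40 N, if the wrist force passes 120 N, or if a joint passes its speed limit or range.

ROBOT

A 7-joint arm with a two-finger parallel gripper is mounted at the origin on the work surface. World frame = base frame: x ahead of the robot, y to its left, z up, the work surface at z = 0. Lengths are in m, angles in rad, forces in N, time in s.
With the tool pointing down it reaches from about 0.425 to 0.95 m from the base axis. Payload 4.7 kg.
Tool frame: the origin (TCP) lies on the mounting face of the last link; the fingertips stand 173 mm ahead of it and the grasp point (between the pads) lies 155 mm ahead of it (manip.pinch_z is the distance from the TCP to the grasp point, in m); x points along the fingers, z is the direction in which the jaws open and shut, and the axes are right-handed (so a half turn about x gives the same grasp; the last joint's range is limited). The gripper opens to 85 mm and grips with 20 to 120 N. Pads are 22 mm wide; open, the fingers measure 114 mm over their backs; the gripper's body (76 mm by 85 mm) begins 54 mm behind the grasp point. The pads swing forward as they close: fully open they stand 13 mm farther back than shut.
Start: joints at [1.276, 0.469, -0.049, 1.532, 0.024, 1.141, -0.082], TCP at [0.177, -0.651, 0.405] pointing down, gripper open.
Joint ranges: [-2.59, 2.59], [-0.33, 1.99], [-1.39, 1.29], [0.1, 2.45], [-1.04, 4.18], [0.21, 1.99], [-2.66, 2.66]. Speed limits (rad/s): [2.57, 2.57, 3.14, 3.14, 3.14, 3.14, 3.14].

INTERFACE

Orientations are given as a rotation vector (axis times angle).
In Python, from cell import manip gives the robot as it stands.
- The arm moves only by the tool play_rows, never from a script. Its argument "series" is a list of rows, each an object with "linear": the shift along the tool's x, y, z in cm, a list of three; "twist": the turn, a rotation vector about the tool's x, y, z in degrees, a list of three. A call has 1 to 12 rows; each row is the pose to reach, as a shift and turn from the pose commanded when the call began, along the tool's axes at that moment; what a row does not reach only later rows make up. A row lasts 1/12 s, in which the tool goes at most 41.7 mm and 7.16 degrees, less where a joint would pass 70% of its speed; a pose out of reach is approached as far as the arm can. A call with a gripper value outside its range is refused whole. "fingers" is the finger opening in cm, from 0 to 8.54, set as the call begins (left out, the last holds). The fingers move at their own pace and stop on an object; "force" is the grip in N (left out, the last holds). Time passes only in rows, so rows that repeat a pose let the fingers close. It gives the time, the measured TCP pose, the force and the opening at its end, in the units of the state.
- manip.read_state(): the state, without advancing time (a new reading comes with each control period).
- manip.get_image(name): name is "scene" or "top" or "wrist"; returns a dict with "img" (400x640x3 uint8, red, green, blue), "depth" (400x640 float32, m along the optical axis (not along the pixel's ray), 0 where there is no reading), "fx", "fy", "cx", "cy" (pixels), "extrinsics" (4x4, takes a point from camera to world coordinates). Camera axes: x right, y up, looking along -z (the intrinsics and any distortion apply to the point x, -y, -z); pixel columns grow to the right and rows downward; lengths in m; the calibration is good to about 2 mm. A picture is of the moment at which its call begins.
- manip.job_done(): hands the job in, once; it reports no verdict.
Trained networks look in a picture, given as the dict that the camera call returned (one of the last four; its "shot" number tells which), for a name from the list of things; names that differ only in an ending like _2 or _b are one class to them, and where a whole thing is asked for, a point or a joint stands for the part that bears it (a point fixed in the world has none). Each returns a list of dicts, best first, with "p" (0 to 1); they miss things now and then, are a little off and sometimes report something else, mostly with a low value. They report only what shows in the picture. A call takes as long as a camera call.
- manip.spot_in(picture, thing): "location" ([x, y, z] in m, in world coordinates, good to about 4 mm: the middle of the surface that is visible of it).
- manip.trace(picture, thing): "region" (400x640 bool, what is visible of it).
- manip.place_of(picture, thing): "location" ([x, y, z] in m, in world coordinates, good to about 4 mm: a listed point, or the origin of a listed thing).
The state is a dict: "clock": time; "joints": joint angles; "qd": joint speeds; "tau": joint torques, N m; "position": TCP position; "eef_rot": TCP orientation; "ft_force": force on the tool from outside, world axes, zero at the start; "torque": the same for the moment, N m; "width": opening from 0.0 (shut) to 1.0 (fully open).
Only numpy, scipy, OpenCV 4.12 (cv2) and the standard library are available. Lean on these libraries where they do the work, as an engineer would, in place of code of your own. Each camera call takes 0.05 s, during which the arm holds its last target.

## Working session

There is one attempt and no reset: what is moved stays moved. The work goes in short steps, Python scripts to look and compute and a tool call to move; the robot and the scene stay as the last step left them, time stands still between calls to the robot, and variables do not carry over. Pictures are saved under pics/ and viewed, and the job is handed in when it is done.

Besides the shell and the picture viewer there is one more tool, called after "Call:" by a JSON object that holds its "name" and its "arguments". play_rows: Moves the arm, as the interface text tells. Its arguments: {"type":"object","properties":{"series":{"type":"array"},"fingers":{"type":"number"},"force":{"type":"number"}},"required":["series"]}

```bash
ls; mkdir -p pics
cat > h.py <<'E'
import numpy as np, cv2
from scipy.spatial.transform import Rotation as R
from cell import manip
def st():
    s=manip.read_state(); print({k:np.round(s[k],4).tolist() for k in ['clock','joints','position','eef_rot','ft_force','torque','width']}); 
    print(np.round(R.from_rotvec(s['eef_rot']).as_matrix(),3).tolist()); return s
def save(p,n): cv2.imwrite('pics/'+n,cv2.cvtColor(p['img'],cv2.COLOR_RGB2BGR))
E
python3 - <<'E'
from h import *
st()
for c in ['scene','top','wrist']:
    p=manip.get_image(c); save(p,c+'0.png')
    print(c,np.round(p['extrinsics'],3).tolist(),p['fx'])
    for t in ['valve','spindle','knob_mid','tumbler','jar','tape','gland','wheel']:
        r=manip.place_of(p,t)
        print(t,[(np.round(x['location'],4).tolist(),round(x['p'],2)) for x in r[:2]])
E
```

```text
pics
{'clock': 0.0, 'joints': [1.2761, 0.4694, -0.0486, 1.5337, 0.0241, 1.141, -0.0823], 'position': [0.1773, -0.651, 0.4037], 'eef_rot': [1.0124, 1.3249, -1.0105], 'ft_force': [-0.3183, -0.535, 0.2933], 'torque': [0.0156, -0.0475, 0.0122], 'width': 0.9997}
[[-0.001, 0.965, 0.263], [0.002, 0.263, -0.965], [-1.0, -0.0, -0.002]]
scene [[-0.738, -0.479, 0.474, 0.962], [0.674, -0.523, 0.521, 0.45], [-0.002, 0.705, 0.709, 0.695], [0.0, 0.0, 0.0, 1.0]] 365.30685134147683
valve [([0.6176, 0.0629, -0.0029], 0.89)]
spindle [([0.615, 0.0613, 0.1518], 0.58)]
knob_mid [([0.5632, 0.0913, 0.1872], 0.47)]
tumbler [([0.596, 0.2302, -0.0008], 0.87)]
jar [([0.5471, -0.1231, -0.0037], 0.9)]
tape [([0.7096, -0.1171, 0.0017], 0.83)]
gland [([0.6171, 0.0631, 0.113], 0.72)]
wheel [([0.6171, 0.0626, 0.1545], 0.66)]
top [[0.018, 0.989, -0.146, 0.407], [-1.0, 0.019, 0.005, 0.009], [0.007, 0.146, 0.989, 1.197], [0.0, 0.0, 0.0, 1.0]] 477.5359863972933
valve [([0.6178, 0.0654, -0.0024], 0.87)]
spindle [([0.6162, 0.0605, 0.1567], 0.57)]
knob_mid []
tumbler [([0.5951, 0.2297, 0.0012], 0.94)]
jar [([0.5508, -0.124, -0.0052], 0.57), ([0.6144, 0.0655, -0.0002], 0.38)]
tape [([0.7103, -0.119, -0.0019], 0.59)]
gland [([0.6198, 0.0619, 0.118], 0.65)]
wheel [([0.621, 0.0645, 0.1468], 0.58)]
wrist [[0.262, 0.915, 0.306, 0.256], [-0.965, 0.248, 0.084, -0.63], [0.0, -0.317, 0.948, 0.375], [0.0, 0.0, 0.0, 1.0]] 276.0785869307251
valve []
spindle []
knob_mid []
tumbler []
jar []
tape []
gland []
wheel []
```

View pics/scene0.png

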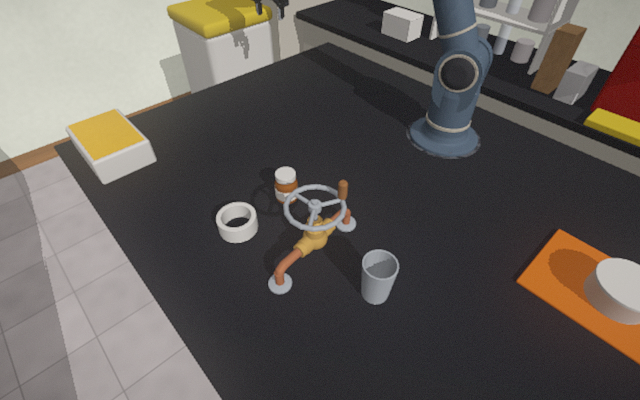

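View pics/top0.png

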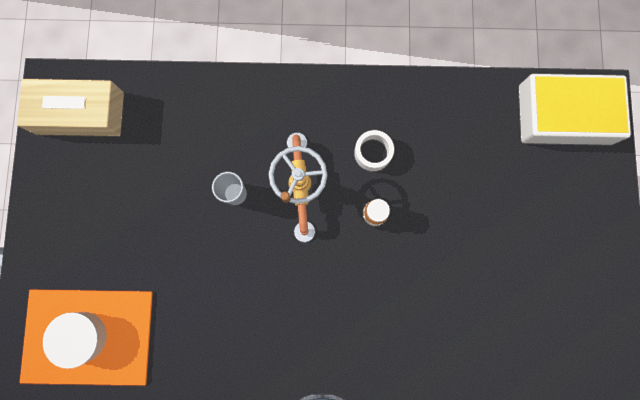

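Call:
{"name": "play_rows", "arguments": {"series": [{"linear":[-0.5,2.7,-2.1],"twist":[-6,0,0]},{"linear":[-1,5.4,-4.2],"twist":[-12,0,0]},{"linear":[-1.5,8.1,-6.3],"twist":[-18,0,0]},{"linear":[-2,10.8,-8.4],"twist":[-25,0,0]},{"linear":[-2.5,13.5,-10.5],"twist":[-31,0,0]},{"linear":[-3,16.2,-12.6],"twist":[-38,0,0]},{"linear":[-3.5,18.9,-14.7],"twist":[-44,0,0]},{"linear":[-4,21.6,-16.8],"twist":[-50,0,0]},{"linear":[-4.5,24.3,-18.9],"twist":[-56,0,0]},{"linear":[-4.6,27,-21],"twist":[-62,0,0]},{"linear":[-4.6,29.5,-23],"twist":[-69,0,0]},{"linear":[-4.6,32,-25],"twist":[-75,0,0]}]}}

```text
clock: 2.35
position: [0.4212, -0.3244, 0.4513]
eef_rot: [-0.009, 1.57, 0.007]
ft_force: [1.1, -0.5, -0.9]
width: 1.0
```

```bash
python3 -c "
from h import *
st()"
```

```text
{'clock': 2.35, 'joints': [0.9688, 0.2284, -0.4642, 1.7923, 0.112, 1.1456, 0.4787], 'position': [0.4212, -0.3244, 0.4513], 'eef_rot': [-0.0085, 1.57, 0.007], 'ft_force': [1.0513, -0.4739, -0.9246], 'torque': [-0.0855, 0.0151, 0.0788], 'width': 1.0001}
[[0.001, -0.01, 1.0], [-0.001, 1.0, 0.01], [-1.0, -0.001, 0.001]]
```

Call:
{"name": "play_rows", "arguments": {"series": [{"linear":[0,3.5,1.4],"twist":[0,0,0]},{"linear":[0,7,2.8],"twist":[0,0,0]},{"linear":[0,10.5,4.2],"twist":[0,0,0]},{"linear":[0,14,5.6],"twist":[0,0,0]},{"linear":[0,17.5,7],"twist":[0,0,0]},{"linear":[0,21,8.4],"twist":[0,0,0]},{"linear":[0,24.5,9.8],"twist":[0,0,0]},{"linear":[0,28,11.2],"twist":[0,0,0]},{"linear":[0,31.5,12.6],"twist":[0,0,0]},{"linear":[0,35,14],"twist":[0,0,0]},{"linear":[0,38.5,15],"twist":[0,0,0]},{"linear":[0,38.5,15],"twist":[0,0,0]}], "fingers": 4.5, "force": 20}}

```text
clock: 3.35
position: [0.569, 0.068, 0.4514]
eef_rot: [-0.007, 1.569, 0.017]
ft_force: [-0.8, 0.8, 0.4]
width: 0.527
```

```bash
cat >> h.py <<'E'
def cloud(p):
    d=p['depth']; v,u=np.mgrid[:d.shape[0],:d.shape[1]]
    c=np.stack([(u-p['cx'])/p['fx']*d,-(v-p['cy'])/p['fy']*d,-d],-1)
    E=p['extrinsics']; return c@E[:3,:3].T+E[:3,3], d>0
E
python3 - <<'E'
from h import *
st()
p=manip.get_image('wrist'); save(p,'w1.png'); np.savez('w1.npz',**{k:p[k] for k in ['img','depth','fx','fy','cx','cy','extrinsics']})
print([k for k in p])
for t in ['spindle','knob_mid','gland','wheel','valve','tumbler']:
    r=manip.place_of(p,t)
    print(t,[(np.round(x['location'],4).tolist(),round(x['p'],2)) for x in r[:2]])
E
```

```text
{'clock': 3.35, 'joints': [0.3374, 0.3373, -0.6772, 1.6937, 0.2198, 1.1859, -0.3789], 'position': [0.569, 0.068, 0.4514], 'eef_rot': [-0.0074, 1.5689, 0.0173], 'ft_force': [-0.7939, 0.7543, 0.3526], 'torque': [0.0679, 0.0488, 0.0252], 'width': 0.5267}
[[0.002, -0.016, 1.0], [0.006, 1.0, 0.016], [-1.0, 0.006, 0.002]]
['img', 'depth', 'fx', 'fy', 'cx', 'cy', 'extrinsics', 'shot']
spindle [([0.6147, 0.0634, 0.1523], 0.83)]
knob_mid [([0.5602, 0.0867, 0.1872], 0.64)]
gland [([0.6187, 0.0667, 0.1182], 0.86)]
wheel [([0.6186, 0.0609, 0.1536], 0.62)]
valve [([0.6219, 0.0603, -0.002], 0.76)]
tumbler [([0.593, 0.2293, -0.0002], 0.93)]
```

View pics/w1.png

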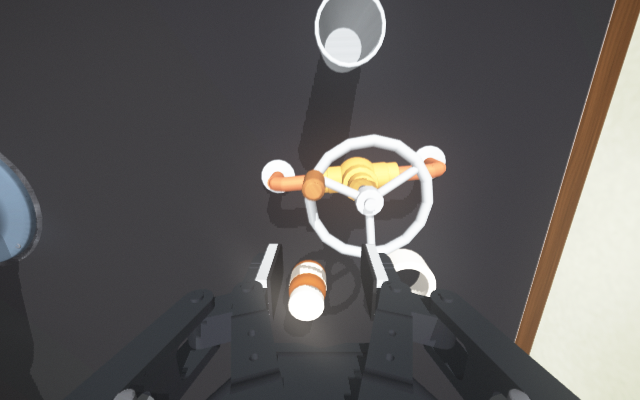

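```bash
cat > an.py <<'E'
from h import *
from scipy.optimize import least_squares
def an(p):
    P,ok=cloud(p); d=p['depth']
    hsv=cv2.cvtColor(p['img'],cv2.COLOR_RGB2HSV)
    r=np.hypot(P[...,0]-.6175,P[...,1]-.063)
    tab=ok&(abs(P[...,2])<.012)&(r>.09)&(r<.35)&(hsv[...,2]<70)
    A=np.c_[P[tab][:,:2],np.ones(tab.sum())]; co=np.linalg.lstsq(A,P[tab][:,2],rcond=None)[0]
    tz=lambda q:q[...,0]*co[0]+q[...,1]*co[1]+co[2]
    h=P[...,2]-tz(P)
    print('table at wheel',co@[.6175,.063,1],'std',(P[tab][:,2]-tz(P[tab])).std())
    rim=ok&(h>.14)&(h<.172)&(r>.045)&(r<.075)&(hsv[...,1]<60)
    q=P[rim]; hh=h[rim]
    f=least_squares(lambda a:np.hypot(q[:,0]-a[0],q[:,1]-a[1])-a[2],[.6175,.063,.06],loss='soft_l1',f_scale=.002).x
    print('rim',f,rim.sum(),'h pct',np.percentile(hh,[5,25,50,75,90,95,99]))
    hub=ok&(np.hypot(P[...,0]-f[0],P[...,1]-f[1])<.010)&(h>.15); print('hub',hub.sum(),P[hub].mean(0) if hub.any() else '',np.percentile(h[hub],[10,50,90]) if hub.any() else '')
    kn=ok&(h>.150)&(r<.09)&(hsv[...,1]>100)&(hsv[...,0]<20)
    q=P[kn]; print('knob',kn.sum(), 'h', np.percentile(h[kn],[5,50,95]))
    top=kn&(h>np.percentile(h[kn],95)-.004); q=P[top]; print('top',top.sum(),q.mean(0),q.min(0),q.max(0))
    k=q.mean(0)-[f[0],f[1],0]; print('ang',np.degrees(np.arctan2(k[1],k[0])),np.hypot(k[0],k[1]))
if __name__=='__main__':
    an(dict(np.load('w1.npz')))
    for c in ['top','scene']:
        p=manip.get_image(c); print(c); an(p)
E
python3 an.py
```

```text
table at wheel 0.0008481636037280907 std 0.0008486137863211007
rim [0.61650211 0.06482524 0.05823631] 3626 h pct [0.15499489 0.15745168 0.15866205 0.15942635 0.16000444 0.16028529
 0.16079398]
hub 3304 [0.61640638 0.06534844 0.3298692 ] [0.33314697 0.34143015 0.35859317]
knob 558 h [0.17576352 0.20273464 0.20494014]
top 363 [0.56229236 0.08763367 0.20429029] [0.55300416 0.07846017 0.20173618] [0.57114781 0.09586724 0.20656607]
ang 157.18136129586722 0.05881259103359007
top
table at wheel 0.0008852563765183888 std 0.0023252089526441125Traceback (most recent call last):
  File "an.py", line 24, in <module>
    p=manip.get_image(c); print(c); an(p)
                                    ~~^^^
  File "an.py", line 15, in an
    print('rim',f,rim.sum(),'h pct',np.percentile(hh,[5,25,50,75,90,95,99]))
                                    ~~~~~~~~~~~~~^^^^^^^^^^^^^^^^^^^^^^^^^^
    return _quantile_unchecked(
        a, q, axis, out, overwrite_input, method, keepdims, weights)
    return _ureduce(a,
                    func=_quantile_ureduce_func,
    ...<5 lines>...
                    overwrite_input=overwrite_input,
                    method=method)
    r = func(a, **kwargs)
    result = _quantile(arr,
                       quantiles=q,
    ...<2 lines>...
                       out=out,
                       weights=wgt)
    slices_having_nans = np.isnan(arr[-1, ...])
                                  ~~~^^^^^^^^^
IndexError: index -1 is out of bounds for axis 0 with size 0
```

```bash
python3 -c "
from h import *
st()"
```

```text
{'clock': 3.75, 'joints': [0.3473, 0.3344, -0.6687, 1.697, 0.222, 1.1874, -0.3767], 'position': [0.5688, 0.0581, 0.4507], 'eef_rot': [-0.0018, 1.5707, 0.0006], 'ft_force': [-0.27, -0.0179, -0.2455], 'torque': [0.0276, 0.0117, -0.0221], 'width': 0.5276}
[[0.0, -0.001, 1.0], [-0.001, 1.0, 0.001], [-1.0, -0.001, 0.0]]
```

Call:
{"name": "play_rows", "arguments": {"series": [{"linear":[0,0,0],"twist":[0,0,0]}]}}

```text
clock: 3.83
position: [0.5688, 0.0585, 0.4508]
eef_rot: [-0.002, 1.571, 0.001]
ft_force: [0.6, -0.3, 0.3]
width: 0.526
```

```bash
python3 -c "
from h import *
st()"
```

```text
{'clock': 3.8333, 'joints': [0.347, 0.3344, -0.6691, 1.6969, 0.2219, 1.1873, -0.3767], 'position': [0.5688, 0.0585, 0.4508], 'eef_rot': [-0.002, 1.5706, 0.0013], 'ft_force': [0.5823, -0.2856, 0.2742], 'torque': [0.0339, -0.0005, -0.0112], 'width': 0.5264}
[[0.0, -0.002, 1.0], [-0.0, 1.0, 0.002], [-1.0, -0.0, 0.0]]
```

Call:
{"name": "play_rows", "arguments": {"series": [{"linear":[0.2,0.3,0],"twist":[6,0,0]},{"linear":[0.5,0.6,-0.1],"twist":[13,0,0]},{"linear":[1,0.9,-0.2],"twist":[20,0,0]},{"linear":[1.5,1.2,-0.3],"twist":[27,0,0]},{"linear":[2,1.5,-0.4],"twist":[34,0,0]},{"linear":[2.5,1.8,-0.5],"twist":[41,0,0]},{"linear":[3,2.1,-0.6],"twist":[48,0,0]},{"linear":[3.5,2.4,-0.6],"twist":[55,0,0]},{"linear":[4,2.6,-0.7],"twist":[62,0,0]},{"linear":[4.2,2.8,-0.7],"twist":[68,0,0]},{"linear":[4.4,2.9,-0.7],"twist":[73,0,0]},{"linear":[4.5,2.9,-0.7],"twist":[77,0,0]}]}}

```text
clock: 4.83
position: [0.5616, 0.0884, 0.4055]
eef_rot: [1.041, 1.308, -1.041]
ft_force: [-0.5, 0.1, -0.3]
width: 0.525
```

Call:
{"name": "play_rows", "arguments": {"series": [{"linear":[0,0,0],"twist":[6,0,0]},{"linear":[0,0,0],"twist":[12,0,0]},{"linear":[0,0,0],"twist":[18,0,0]},{"linear":[0,0,0],"twist":[24,0,0]},{"linear":[0,0,0],"twist":[29,0,0]},{"linear":[0,0,0],"twist":[33,0,0]},{"linear":[0,0,0],"twist":[36,0,0]},{"linear":[0,0,0],"twist":[36,0,0]},{"linear":[0,0,0],"twist":[36,0,0]},{"linear":[0,0,0],"twist":[36,0,0]}]}}

```text
clock: 5.67
position: [0.5618, 0.0883, 0.4058]
eef_rot: [1.495, 0.995, -1.495]
ft_force: [0.3, -0.4, -0.2]
width: 0.529
```

Run:
```python
from an import *
st()
p=manip.get_image('wrist'); save(p,'w2.png'); np.savez('w2.npz',**{k:p[k] for k in ['img','depth','fx','fy','cx','cy','extrinsics']})
for t in ['spindle','knob_mid','wheel']:
    r=manip.place_of(p,t)
    print(t,[(np.round(x['location'],4).tolist(),round(x['p'],2)) for x in r[:2]])
an(p)
```

```text
{'clock': 5.6667, 'joints': [0.0147, 0.3134, -0.3068, 1.7766, 0.1066, 1.0676, -2.297], 'position': [0.5618, 0.0883, 0.4058], 'eef_rot': [1.4951, 0.9945, -1.495], 'ft_force': [0.2913, -0.3734, -0.1543], 'torque': [-0.011, -0.0011, 0.0082], 'width': 0.5289}
[[0.0, 0.922, -0.386], [-0.0, -0.386, -0.922], [-1.0, 0.0, 0.0]]
spindle [([0.6176, 0.0634, 0.1547], 0.89)]
knob_mid [([0.5613, 0.0859, 0.1888], 0.64)]
wheel [([0.6204, 0.0613, 0.1546], 0.68)]
table at wheel 0.0007488006034750215 std 0.0007835211524588558
rim [0.61771844 0.06330143 0.05784405] 7349 h pct [0.15533086 0.15757659 0.15866013 0.15942655 0.15999187 0.16030677
 0.16082256]
hub 568 [0.61798288 0.06311955 0.16577635] [0.16243542 0.16372685 0.16847902]
knob 1007 h [0.17069972 0.20170409 0.29657426]
top 53 [0.57092824 0.13247164 0.30538155] [0.56774533 0.11000805 0.29640795] [0.59741566 0.1445882  0.32488803]
ang 124.07638670840294 0.08350952371550668
```

View pics/w2.png

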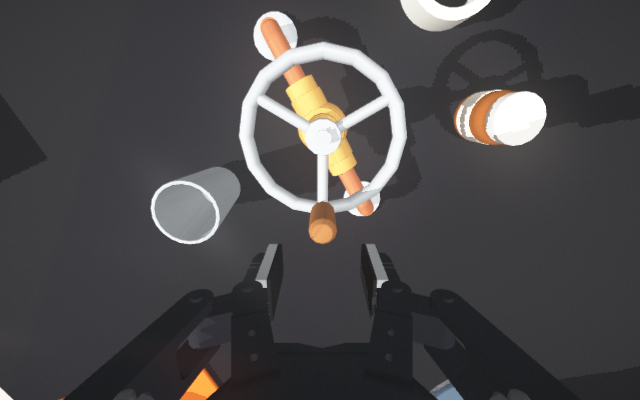

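Run:
```python
from h import *
p=dict(np.load('w2.npz')); P,ok=cloud(p)
q=P[200:250,300:345].reshape(-1,3)
m=(q[:,2]>.2)&(q[:,2]<.21); q=q[m]; print(m.sum(),np.median(q,0),(q.min(0)+q.max(0))/2, q.min(0),q.max(0))
c=(q.min(0)+q.max(0))[:2]/2-[.6177,.0633]; print(np.degrees(np.arctan2(c[1],c[0])),np.hypot(*c))
```

```text
563 [0.56380902 0.08628828 0.20421927] [0.56241949 0.08709126 0.20316557] [0.55268066 0.07758143 0.20007335] [0.57215833 0.0966011  0.20625779]
156.71423695940376 0.06018270999581895
```

Call:
{"name": "play_rows", "arguments": {"series": [{"linear":[0.5,0.1,0.1],"twist":[0,0,0]},{"linear":[1.2,0.1,0.1],"twist":[0,0,0]},{"linear":[2,0.1,0.1],"twist":[0,0,0]},{"linear":[2.8,0.1,0.1],"twist":[0,0,0]},{"linear":[3.6,0.1,0.1],"twist":[0,0,0]},{"linear":[4.4,0.1,0.1],"twist":[0,0,0]},{"linear":[5.2,0.1,0.1],"twist":[0,0,0]},{"linear":[5.8,0.1,0.1],"twist":[0,0,0]},{"linear":[6.1,0.1,0.1],"twist":[0,0,0]},{"linear":[6.3,0.1,0.1],"twist":[0,0,0]},{"linear":[6.3,0.1,0.1],"twist":[0,0,0]},{"linear":[6.3,0.1,0.1],"twist":[0,0,0]}]}}

```text
clock: 6.87
position: [0.5625, 0.0873, 0.3429]
eef_rot: [1.496, 0.994, -1.495]
ft_force: [-0.1, -0.2, -0.9]
width: 0.529
```

Call:
{"name": "play_rows", "arguments": {"series": [{"linear":[0,0,0],"twist":[0,0,0]},{"linear":[0,0,0],"twist":[0,0,0]},{"linear":[0,0,0],"twist":[0,0,0]},{"linear":[0,0,0],"twist":[0,0,0]},{"linear":[0,0,0],"twist":[0,0,0]}], "fingers": 2.4, "force": 20}}

```text
clock: 7.28
position: [0.5623, 0.0873, 0.3428]
eef_rot: [1.496, 0.994, -1.495]
ft_force: [0.4, -0.1, -0.6]
width: 0.282
```

Run:
```python
from h import *
st()
p=manip.get_image('wrist'); save(p,'w3.png')
```

```text
{'clock': 7.2833, 'joints': [0.0055, 0.3781, -0.2976, 1.8439, 0.1347, 0.9389, -2.3202], 'position': [0.5623, 0.0873, 0.3428], 'eef_rot': [1.4957, 0.9941, -1.4954], 'ft_force': [0.4158, -0.0871, -0.6107], 'torque': [-0.0265, -0.0187, 0.0003], 'width': 0.2817}
[[0.0, 0.922, -0.387], [-0.0, -0.387, -0.922], [-1.0, 0.0, -0.0]]
```

View pics/w3.png

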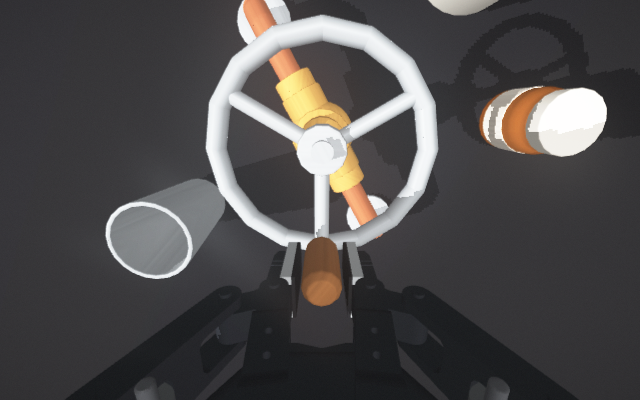

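Call:
{"name": "play_rows", "arguments": {"series": [{"linear":[0,0,0.21],"twist":[-2,0,0]},{"linear":[-0.01,0.01,0.42],"twist":[-4,0,0]},{"linear":[-0.02,0.04,0.73],"twist":[-7,0,0]},{"linear":[-0.03,0.09,1.04],"twist":[-10,0,0]},{"linear":[-0.04,0.15,1.35],"twist":[-13,0,0]},{"linear":[-0.04,0.23,1.65],"twist":[-16,0,0]},{"linear":[-0.05,0.33,1.95],"twist":[-19,0,0]},{"linear":[-0.06,0.44,2.25],"twist":[-22,0,0]},{"linear":[-0.07,0.56,2.54],"twist":[-25,0,0]},{"linear":[-0.08,0.7,2.82],"twist":[-28,0,0]},{"linear":[-0.08,0.8,3.0],"twist":[-30,0,0]},{"linear":[-0.08,0.8,3.0],"twist":[-30,0,0]}]}}

```text
clock: 8.33
position: [0.5579, 0.0579, 0.3436]
eef_rot: [1.117, 1.269, -1.113]
ft_force: [-0.6, 4.6, 0.6]
width: 0.28
```

```bash
cat >> h.py <<'E'
def rep():
    s=manip.read_state(); M=R.from_rotvec(s['eef_rot']).as_matrix(); f=np.array(s['ft_force'])
    d=np.array(s['position'])[:2]-[.6177,.0633]; 
    print('t',round(s['clock'],2),'ang',round(np.degrees(np.arctan2(d[1],d[0]))%360,2),'rad',round(np.hypot(*d),4),'z',round(s['position'][2],4),'toolyaw',round(np.degrees(np.arctan2(M[1,2],M[0,2]))%360,2),'F tool y,z(jaw)',np.round(f@M,1),'w',round(s['width'],3),'j7',round(s['joints'][6],2))
    u=d/np.hypot(*d); print('Frad(out)',round(f[:2]@u,2),'Ftan(ccw)',round(f[:2]@[-u[1],u[0]],2),'Fz',round(f[2],2))
    return s
E
python3 - <<'E'
from h import *
rep()
E
```

```text
t 8.33 ang 185.14 rad 0.0601 z 0.3436 toolyaw 277.31 F tool y,z(jaw) [-0.6 -0.  -4.6] w 0.28 j7 -1.79
Frad(out) 0.21 Ftan(ccw) -4.6 Fz 0.65
```

Call:
{"name": "play_rows", "arguments": {"series": [{"linear":[-0.01,0.02,0.52],"twist":[-5,0,0]},{"linear":[-0.03,0.09,1.04],"twist":[-10,0,0]},{"linear":[-0.04,0.2,1.55],"twist":[-15,0,0]},{"linear":[-0.06,0.36,2.05],"twist":[-20,0,0]},{"linear":[-0.07,0.56,2.54],"twist":[-25,0,0]},{"linear":[-0.08,0.8,3.0],"twist":[-30,0,0]},{"linear":[-0.1,1.09,3.44],"twist":[-35,0,0]},{"linear":[-0.11,1.4,3.86],"twist":[-40,0,0]},{"linear":[-0.13,1.76,4.24],"twist":[-45,0,0]},{"linear":[-0.14,2.14,4.6],"twist":[-50,0,0]},{"linear":[-0.15,2.56,4.91],"twist":[-55,0,0]},{"linear":[-0.17,3.0,5.2],"twist":[-60,0,0]}]}}

```text
clock: 9.33
position: [0.5935, 0.0092, 0.345]
eef_rot: [0.308, 1.552, -0.31]
ft_force: [-4.1, 1.8, 1.0]
width: 0.277
```

Run:
```python
from h import *
rep()
```

```text
t 9.33 ang 245.92 rad 0.0593 z 0.345 toolyaw 337.44 F tool y,z(jaw) [-1.   0.1 -4.5] w 0.277 j7 -0.75
Frad(out) 0.04 Ftan(ccw) -4.51 Fz 1.02
```

Call:
{"name": "play_rows", "arguments": {"series": [{"linear":[-0.01,0.02,0.52],"twist":[-5,0,0]},{"linear":[-0.03,0.09,1.04],"twist":[-10,0,0]},{"linear":[-0.04,0.2,1.55],"twist":[-15,0,0]},{"linear":[-0.06,0.36,2.05],"twist":[-20,0,0]},{"linear":[-0.07,0.56,2.54],"twist":[-25,0,0]},{"linear":[-0.08,0.8,3.0],"twist":[-30,0,0]},{"linear":[-0.1,1.09,3.44],"twist":[-35,0,0]},{"linear":[-0.11,1.4,3.86],"twist":[-40,0,0]},{"linear":[-0.13,1.76,4.24],"twist":[-45,0,0]},{"linear":[-0.14,2.14,4.6],"twist":[-50,0,0]},{"linear":[-0.15,2.56,4.91],"twist":[-55,0,0]},{"linear":[-0.17,3.0,5.2],"twist":[-60,0,0]}]}}

```text
clock: 10.33
position: [0.6536, 0.0145, 0.3466]
eef_rot: [-0.513, 1.515, 0.508]
ft_force: [-3.7, -2.4, 2.6]
width: 0.285
```

Run:
```python
from h import *
rep()
```

```text
t 10.33 ang 306.34 rad 0.0606 z 0.3466 toolyaw 37.32 F tool y,z(jaw) [-2.5  0.3 -4.4] w 0.285 j7 0.17
Frad(out) -0.25 Ftan(ccw) -4.36 Fz 2.56
```

Call:
{"name": "play_rows", "arguments": {"series": [{"linear":[-0.01,0.02,0.52],"twist":[-5,0,0]},{"linear":[-0.03,0.09,1.04],"twist":[-10,0,0]},{"linear":[-0.04,0.2,1.55],"twist":[-15,0,0]},{"linear":[-0.06,0.36,2.05],"twist":[-20,0,0]},{"linear":[-0.07,0.56,2.54],"twist":[-25,0,0]},{"linear":[-0.08,0.8,3.0],"twist":[-30,0,0]},{"linear":[-0.1,1.09,3.44],"twist":[-35,0,0]},{"linear":[-0.11,1.4,3.86],"twist":[-40,0,0]},{"linear":[-0.13,1.76,4.24],"twist":[-45,0,0]},{"linear":[-0.14,2.14,4.6],"twist":[-50,0,0]},{"linear":[-0.15,2.56,4.91],"twist":[-55,0,0]},{"linear":[-0.17,3.0,5.2],"twist":[-60,0,0]}]}}

```text
clock: 11.33
position: [0.6784, 0.0685, 0.3483]
eef_rot: [-1.306, 1.151, 1.298]
ft_force: [1.3, -4.2, 1.6]
width: 0.281
```

Run:
```python
from h import *
rep()
```

```text
t 11.33 ang 4.95 rad 0.0609 z 0.3483 toolyaw 97.2 F tool y,z(jaw) [-1.6 -0.8 -4.4] w 0.281 j7 1.02
Frad(out) 0.95 Ftan(ccw) -4.32 Fz 1.61
```

Call:
{"name": "play_rows", "arguments": {"series": [{"linear":[-0.01,0.02,0.52],"twist":[-5,0,0]},{"linear":[-0.03,0.09,1.04],"twist":[-10,0,0]},{"linear":[-0.04,0.2,1.55],"twist":[-15,0,0]},{"linear":[-0.06,0.36,2.05],"twist":[-20,0,0]},{"linear":[-0.07,0.56,2.54],"twist":[-25,0,0]},{"linear":[-0.08,0.8,3.0],"twist":[-30,0,0]},{"linear":[-0.1,1.09,3.44],"twist":[-35,0,0]},{"linear":[-0.11,1.4,3.86],"twist":[-40,0,0]},{"linear":[-0.13,1.76,4.24],"twist":[-45,0,0]},{"linear":[-0.14,2.14,4.6],"twist":[-50,0,0]},{"linear":[-0.15,2.56,4.91],"twist":[-55,0,0]},{"linear":[-0.17,3.0,5.2],"twist":[-60,0,0]}]}}

```text
clock: 12.33
position: [0.6426, 0.1174, 0.3502]
eef_rot: [-2.009, 0.406, 1.999]
ft_force: [5.5, -2.5, 0.3]
width: 0.28
```

Run:
```python
from h import *
rep()
```

```text
t 12.33 ang 65.29 rad 0.0596 z 0.3502 toolyaw 157.22 F tool y,z(jaw) [-0.2  0.2 -6. ] w 0.28 j7 1.86
Frad(out) -0.02 Ftan(ccw) -6.02 Fz 0.27
```

Call:
{"name": "play_rows", "arguments": {"series": [{"linear":[0,0,-0.1],"twist":[0,0,0]},{"linear":[0,0,-0.1],"twist":[0,0,0]},{"linear":[0,0,-0.1],"twist":[0,0,0]}], "fingers": 5}}

```text
clock: 12.58
position: [0.642, 0.1187, 0.35]
eef_rot: [-2.001, 0.407, 2.002]
ft_force: [0.1, 1.0, -0.3]
width: 0.587
```

Run:
```python
from h import *
rep()
```

```text
t 12.58 ang 66.32 rad 0.0605 z 0.35 toolyaw 157.08 F tool y,z(jaw) [ 0.3 -0.9  0.3] w 0.587 j7 1.86
Frad(out) 0.92 Ftan(ccw) 0.31 Fz -0.28
```

Call:
{"name": "play_rows", "arguments": {"series": [{"linear":[0,0,0],"twist":[7,0,0]},{"linear":[0,0,0],"twist":[14,0,0]},{"linear":[0,0,0],"twist":[21,0,0]},{"linear":[0,0,0],"twist":[28,0,0]},{"linear":[0,0,0],"twist":[35,0,0]},{"linear":[0,0,0],"twist":[42,0,0]},{"linear":[0,0,0],"twist":[49,0,0]},{"linear":[0,0,0],"twist":[56,0,0]},{"linear":[0,0,0],"twist":[63,0,0]},{"linear":[0,0,0],"twist":[70,0,0]},{"linear":[0,0,0],"twist":[77,0,0]},{"linear":[0,0,0],"twist":[84,0,0]}]}}

```text
clock: 13.58
position: [0.6418, 0.119, 0.3503]
eef_rot: [-0.985, 1.337, 0.985]
ft_force: [-0.4, 0.1, -1.2]
width: 0.586
```

Call:
{"name": "play_rows", "arguments": {"series": [{"linear":[0,0,0],"twist":[7,0,0]},{"linear":[0,0,0],"twist":[14,0,0]},{"linear":[0,0,0],"twist":[21,0,0]},{"linear":[0,0,0],"twist":[28,0,0]},{"linear":[0,0,0],"twist":[35,0,0]},{"linear":[0,0,0],"twist":[42,0,0]},{"linear":[0,0,0],"twist":[49,0,0]},{"linear":[0,0,0],"twist":[56,0,0]},{"linear":[0,0,0],"twist":[63,0,0]},{"linear":[0,0,0],"twist":[70,0,0]},{"linear":[0,0,0],"twist":[77,0,0]},{"linear":[0,0,0],"twist":[84,0,0]}]}}

```text
clock: 14.58
position: [0.6417, 0.1191, 0.3504]
eef_rot: [0.153, 1.565, -0.154]
ft_force: [0.3, -0.5, 0.1]
width: 0.582
```

Call:
{"name": "play_rows", "arguments": {"series": [{"linear":[0,0,0],"twist":[6,0,0]},{"linear":[0,0,0],"twist":[11,0,0]},{"linear":[0,0,0],"twist":[12,0,0]},{"linear":[0,0,0],"twist":[12,0,0]},{"linear":[0,0,0],"twist":[12,0,0]}]}}

```text
clock: 15.0
position: [0.6417, 0.1191, 0.3503]
eef_rot: [0.311, 1.548, -0.311]
ft_force: [0.3, 0.1, 0.3]
width: 0.587
```

Run:
```python
from an import *
rep()
p=manip.get_image('wrist'); save(p,'w4.png')
an(p)
P,ok=cloud(p); np.savez('w4.npz',**{k:p[k] for k in ['img','depth','fx','fy','cx','cy','extrinsics']})
```

```text
t 15.0 ang 66.69 rad 0.0608 z 0.3503 toolyaw 337.31 F tool y,z(jaw) [-0.3  0.3  0.3] w 0.587 j7 -0.91
Frad(out) 0.27 Ftan(ccw) -0.26 Fz 0.25
table at wheel 0.0007281867634616367 std 0.0007300458443221132
rim [0.62357077 0.07734645 0.04756049] 1103 h pct [0.16109442 0.16397406 0.16580464 0.16672139 0.16723061 0.16748984
 0.16799119]
hub 524 [0.62122821 0.07399095 0.16827269] [0.16180049 0.16904739 0.17124948]
knob 2243 h [0.17718005 0.20639943 0.2119272 ]
top 996 [0.64618974 0.11852948 0.21143898] [0.63633222 0.10952856 0.20867783] [0.65534015 0.12668851 0.21388209]
ang 61.22307848999126 0.046985741831929946
```

View pics/w4.png

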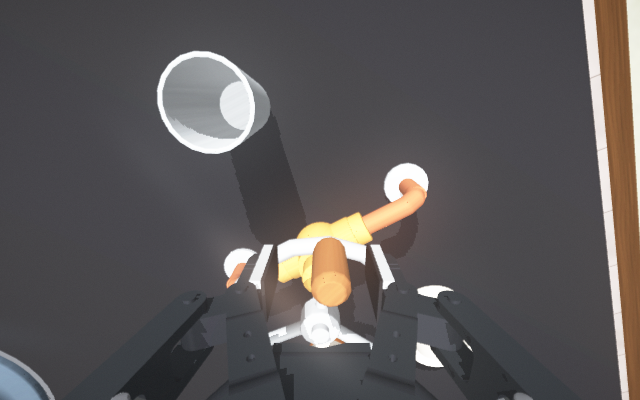

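Call:
{"name": "play_rows", "arguments": {"series": [{"linear":[0,0,0.1],"twist":[0,0,0]},{"linear":[0,0,0.1],"twist":[0,0,0]},{"linear":[0,0,0.1],"twist":[0,0,0]},{"linear":[0,0,0.1],"twist":[0,0,0]},{"linear":[0,0,0.1],"twist":[0,0,0]}], "fingers": 2.4}}

```text
clock: 15.47
position: [0.6432, 0.1181, 0.3504]
eef_rot: [0.312, 1.547, -0.312]
ft_force: [2.5, -1.3, -0.8]
width: 0.284
```

Run:
```python
from h import *
rep()
```

```text
t 15.47 ang 65.02 rad 0.0604 z 0.3504 toolyaw 337.2 F tool y,z(jaw) [ 0.8 -0.2  2.8] w 0.284 j7 -0.91
Frad(out) -0.14 Ftan(ccw) -2.77 Fz -0.76
```

Call:
{"name": "play_rows", "arguments": {"series": [{"linear":[-0.01,-0.01,-0.31],"twist":[-3,0,0]},{"linear":[-0.02,-0.04,-0.73],"twist":[-7,0,0]},{"linear":[-0.03,-0.13,-1.25],"twist":[-12,0,0]},{"linear":[-0.05,-0.26,-1.75],"twist":[-17,0,0]},{"linear":[-0.06,-0.44,-2.25],"twist":[-22,0,0]},{"linear":[-0.08,-0.65,-2.72],"twist":[-27,0,0]},{"linear":[-0.09,-0.91,-3.18],"twist":[-32,0,0]},{"linear":[-0.1,-1.21,-3.61],"twist":[-37,0,0]},{"linear":[-0.12,-1.54,-4.01],"twist":[-42,0,0]},{"linear":[-0.13,-1.76,-4.24],"twist":[-45,0,0]},{"linear":[-0.13,-1.91,-4.39],"twist":[-47,0,0]},{"linear":[-0.13,-1.99,-4.46],"twist":[-48,0,0]}]}}

```text
clock: 16.47
position: [0.5943, 0.1181, 0.352]
eef_rot: [-0.345, 1.54, 0.348]
ft_force: [4.2, 1.5, -1.3]
width: 0.281
```

Run:
```python
from h import *
rep()
```

```text
t 16.47 ang 113.13 rad 0.0596 z 0.352 toolyaw 25.33 F tool y,z(jaw) [ 1.3 -0.4  4.4] w 0.281 j7 -0.19
Frad(out) -0.23 Ftan(ccw) -4.42 Fz -1.28
```

Call:
{"name": "play_rows", "arguments": {"series": [{"linear":[0,0,-0.21],"twist":[-2,0,0]},{"linear":[-0.01,-0.01,-0.42],"twist":[-4,0,0]},{"linear":[-0.02,-0.03,-0.63],"twist":[-6,0,0]},{"linear":[-0.02,-0.03,-0.63],"twist":[-6,0,0]}]}}

```text
clock: 16.8
position: [0.5884, 0.1152, 0.3521]
eef_rot: [-0.426, 1.526, 0.429]
ft_force: [3.9, 1.9, -0.8]
width: 0.279
```

Run:
```python
from h import *
rep()
```

```text
t 16.8 ang 119.39 rad 0.0596 z 0.3521 toolyaw 31.28 F tool y,z(jaw) [ 0.8 -0.4  4.3] w 0.279 j7 -0.09
Frad(out) -0.24 Ftan(ccw) -4.33 Fz -0.76
```

Call:
{"name": "play_rows", "arguments": {"series": [{"linear":[0,0,-0.1],"twist":[-1,0,0]},{"linear":[-0.01,0,-0.21],"twist":[-2,0,0]},{"linear":[-0.01,-0.01,-0.31],"twist":[-3,0,0]},{"linear":[-0.01,-0.01,-0.31],"twist":[-3,0,0]}]}}

```text
clock: 17.13
position: [0.5859, 0.1135, 0.3522]
eef_rot: [-0.467, 1.518, 0.469]
ft_force: [4.0, 3.5, -1.5]
width: 0.28
```

Run:
```python
from h import *
rep()
```

```text
t 17.13 ang 122.34 rad 0.0595 z 0.3522 toolyaw 34.24 F tool y,z(jaw) [1.5 0.7 5.3] w 0.28 j7 -0.04
Frad(out) 0.86 Ftan(ccw) -5.27 Fz -1.49
```

Call:
{"name": "play_rows", "arguments": {"series": [{"linear":[0,0,-0.1],"twist":[-1,0,0]},{"linear":[-0.01,0,-0.21],"twist":[-2,0,0]},{"linear":[-0.01,-0.01,-0.31],"twist":[-3,0,0]},{"linear":[-0.01,-0.01,-0.31],"twist":[-3,0,0]}]}}

```text
clock: 17.47
position: [0.5833, 0.1117, 0.3522]
eef_rot: [-0.508, 1.509, 0.51]
ft_force: [3.9, 2.5, -0.5]
width: 0.283
```

Call:
{"name": "play_rows", "arguments": {"series": [{"linear":[0,0,-0.1],"twist":[-1,0,0]},{"linear":[-0.01,0,-0.21],"twist":[-2,0,0]},{"linear":[-0.01,-0.01,-0.31],"twist":[-3,0,0]},{"linear":[-0.01,-0.01,-0.31],"twist":[-3,0,0]}]}}

```text
clock: 17.8
position: [0.5808, 0.1097, 0.3523]
eef_rot: [-0.549, 1.499, 0.55]
ft_force: [3.3, 3.9, -1.1]
width: 0.284
```

Call:
{"name": "play_rows", "arguments": {"series": [{"linear":[0,0,-0.1],"twist":[-1,0,0]},{"linear":[-0.01,0,-0.21],"twist":[-2,0,0]},{"linear":[-0.01,-0.01,-0.31],"twist":[-3,0,0]},{"linear":[-0.01,-0.01,-0.31],"twist":[-3,0,0]}]}}

```text
clock: 18.13
position: [0.5785, 0.1075, 0.3524]
eef_rot: [-0.589, 1.489, 0.59]
ft_force: [2.8, 4.2, -0.4]
width: 0.279
```

Call:
{"name": "play_rows", "arguments": {"series": [{"linear":[0,0,-0.1],"twist":[-1,0,0]},{"linear":[-0.01,0,-0.21],"twist":[-2,0,0]},{"linear":[-0.01,-0.01,-0.31],"twist":[-3,0,0]},{"linear":[-0.01,-0.01,-0.31],"twist":[-3,0,0]}]}}

```text
clock: 18.47
position: [0.5762, 0.1052, 0.3525]
eef_rot: [-0.63, 1.477, 0.631]
ft_force: [2.8, 3.8, -0.8]
width: 0.279
```

Call:
{"name": "play_rows", "arguments": {"series": [{"linear":[0,0,-0.1],"twist":[-1,0,0]},{"linear":[-0.01,0,-0.21],"twist":[-2,0,0]},{"linear":[-0.01,-0.01,-0.31],"twist":[-3,0,0]},{"linear":[-0.01,-0.01,-0.31],"twist":[-3,0,0]}]}}

```text
clock: 18.8
position: [0.5742, 0.1028, 0.3525]
eef_rot: [-0.671, 1.464, 0.671]
ft_force: [2.3, 3.8, 0.4]
width: 0.282
```

Call:
{"name": "play_rows", "arguments": {"series": [{"linear":[0,0,-0.1],"twist":[-1,0,0]},{"linear":[-0.01,0,-0.21],"twist":[-2,0,0]},{"linear":[-0.01,-0.01,-0.31],"twist":[-3,0,0]},{"linear":[-0.01,-0.01,-0.31],"twist":[-3,0,0]}]}}

```text
clock: 19.13
position: [0.5722, 0.1003, 0.3526]
eef_rot: [-0.711, 1.451, 0.711]
ft_force: [1.9, 3.8, 0.3]
width: 0.284
```

Run:
```python
from h import *
rep()
```

```text
t 19.13 ang 140.85 rad 0.0587 z 0.3526 toolyaw 52.22 F tool y,z(jaw) [-0.3  0.8  4.2] w 0.284 j7 0.25
Frad(out) 0.9 Ftan(ccw) -4.17 Fz 0.27
```

Call:
{"name": "play_rows", "arguments": {"series": [{"linear":[0,0,-0.1],"twist":[-1,0,0]},{"linear":[-0.01,0.01,-0.21],"twist":[-2,0,0]},{"linear":[-0.01,0.02,-0.31],"twist":[-3,0,0]},{"linear":[-0.01,0.02,-0.31],"twist":[-3,0,0]}]}}

```text
clock: 19.47
position: [0.5702, 0.0978, 0.3527]
eef_rot: [-0.752, 1.437, 0.752]
ft_force: [2.0, 3.9, -0.3]
width: 0.284
```

Call:
{"name": "play_rows", "arguments": {"series": [{"linear":[0,0,-0.1],"twist":[-1,0,0]},{"linear":[-0.01,0.01,-0.21],"twist":[-2,0,0]},{"linear":[-0.01,0.02,-0.31],"twist":[-3,0,0]},{"linear":[-0.01,0.02,-0.31],"twist":[-3,0,0]}]}}

```text
clock: 19.8
position: [0.5682, 0.0953, 0.3527]
eef_rot: [-0.792, 1.422, 0.792]
ft_force: [1.2, 3.7, -0.8]
width: 0.281
```

Call:
{"name": "play_rows", "arguments": {"series": [{"linear":[0,0,-0.1],"twist":[-1,0,0]},{"linear":[-0.01,0.01,-0.21],"twist":[-2,0,0]},{"linear":[-0.01,0.01,-0.31],"twist":[-3,0,0]},{"linear":[-0.01,0.01,-0.31],"twist":[-3,0,0]}]}}

```text
clock: 20.13
position: [0.5665, 0.0927, 0.3528]
eef_rot: [-0.832, 1.406, 0.832]
ft_force: [1.8, 4.6, 0.1]
width: 0.283
```

Call:
{"name": "play_rows", "arguments": {"series": [{"linear":[0,0,-0.1],"twist":[-1,0,0]},{"linear":[-0.01,0,-0.21],"twist":[-2,0,0]},{"linear":[-0.01,0,-0.31],"twist":[-3,0,0]},{"linear":[-0.01,0,-0.31],"twist":[-3,0,0]}]}}

```text
clock: 20.47
position: [0.565, 0.09, 0.3529]
eef_rot: [-0.872, 1.389, 0.872]
ft_force: [1.2, 3.9, 0.6]
width: 0.284
```

Run:
```python
from h import *
rep()
```

```text
t 20.47 ang 153.15 rad 0.0591 z 0.3529 toolyaw 64.25 F tool y,z(jaw) [-0.6  0.6  4.1] w 0.284 j7 0.45
Frad(out) 0.67 Ftan(ccw) -4.05 Fz 0.61
```

Call:
{"name": "play_rows", "arguments": {"series": [{"linear":[0,0,-0.1],"twist":[-1,0,0]},{"linear":[-0.01,0,-0.21],"twist":[-2,0,0]},{"linear":[-0.01,0.01,-0.31],"twist":[-3,0,0]},{"linear":[-0.01,0.01,-0.31],"twist":[-3,0,0]}]}}

```text
clock: 20.8
position: [0.5635, 0.0872, 0.353]
eef_rot: [-0.912, 1.372, 0.912]
ft_force: [1.5, 5.6, 0.2]
width: 0.285
```

Call:
{"name": "play_rows", "arguments": {"series": [{"linear":[0,0,-0.1],"twist":[-1,0,0]},{"linear":[-0.01,0,-0.21],"twist":[-2,0,0]},{"linear":[-0.01,0,-0.31],"twist":[-3,0,0]},{"linear":[-0.01,0,-0.31],"twist":[-3,0,0]}]}}

```text
clock: 21.13
position: [0.5623, 0.0843, 0.353]
eef_rot: [-0.951, 1.353, 0.952]
ft_force: [0.4, 4.6, -0.1]
width: 0.28
```

Call:
{"name": "play_rows", "arguments": {"series": [{"linear":[0,0,-0.1],"twist":[-1,0,0]},{"linear":[-0.01,0,-0.21],"twist":[-2,0,0]},{"linear":[-0.01,0,-0.31],"twist":[-3,0,0]},{"linear":[-0.01,0,-0.31],"twist":[-3,0,0]}]}}

```text
clock: 21.47
position: [0.5613, 0.0814, 0.3531]
eef_rot: [-0.991, 1.334, 0.991]
ft_force: [1.1, 4.1, 0.3]
width: 0.281
```

Call:
{"name": "play_rows", "arguments": {"series": [{"linear":[0,0,-0.1],"twist":[-1,0,0]},{"linear":[-0.01,0,-0.21],"twist":[-2,0,0]},{"linear":[-0.01,0,-0.31],"twist":[-3,0,0]},{"linear":[-0.01,0,-0.31],"twist":[-3,0,0]}]}}

```text
clock: 21.8
position: [0.5604, 0.0791, 0.3533]
eef_rot: [-1.03, 1.312, 1.032]
ft_force: [1.4, 6.5, -0.3]
width: 0.28
```

Run:
```python
from h import *
rep()
```

```text
t 21.8 ang 164.62 rad 0.0594 z 0.3533 toolyaw 76.28 F tool y,z(jaw) [0.3 0.2 6.7] w 0.28 j7 0.65
Frad(out) 0.41 Ftan(ccw) -6.68 Fz -0.27
```

Call:
{"name": "play_rows", "arguments": {"series": [{"linear":[0,0,-0.05],"twist":[0,0,0]},{"linear":[0,0,-0.1],"twist":[0,0,0]},{"linear":[0,0,-0.1],"twist":[0,0,0]}]}}

```text
clock: 22.05
position: [0.5602, 0.0787, 0.3534]
eef_rot: [-1.029, 1.311, 1.032]
ft_force: [2.5, 7.7, -1.2]
width: 0.281
```

Call:
{"name": "play_rows", "arguments": {"series": [{"linear":[0,0,-0.05],"twist":[0,0,0]},{"linear":[0,0,-0.1],"twist":[0,0,0]},{"linear":[0,0,-0.1],"twist":[0,0,0]}]}}

```text
clock: 22.3
position: [0.56, 0.0782, 0.3535]
eef_rot: [-1.029, 1.309, 1.033]
ft_force: [2.6, 9.0, -2.1]
width: 0.281
```

Call:
{"name": "play_rows", "arguments": {"series": [{"linear":[0,0,-0.05],"twist":[0,0,0]},{"linear":[0,0,-0.1],"twist":[0,0,0]},{"linear":[0,0,-0.15],"twist":[0,0,0]},{"linear":[0,0,-0.2],"twist":[0,0,0]},{"linear":[0,0,-0.2],"twist":[0,0,0]}]}}

```text
clock: 22.72
position: [0.5595, 0.0773, 0.3536]
eef_rot: [-1.028, 1.306, 1.034]
ft_force: [3.1, 12.4, -3.1]
width: 0.282
```

Run:
```python
from h import *
rep()
```

```text
t 22.72 ang 166.48 rad 0.0598 z 0.3536 toolyaw 76.36 F tool y,z(jaw) [ 3.2 -0.1 12.7] w 0.282 j7 0.65
Frad(out) -0.09 Ftan(ccw) -12.77 Fz -3.1
```

Call:
{"name": "play_rows", "arguments": {"series": [{"linear":[0,0,-0.05],"twist":[0,0,0]},{"linear":[0,0,-0.1],"twist":[0,0,0]},{"linear":[0,0,-0.15],"twist":[0,0,0]},{"linear":[0,0,-0.2],"twist":[0,0,0]},{"linear":[0,0,-0.2],"twist":[0,0,0]},{"linear":[0,0,-0.2],"twist":[0,0,0]}]}}

```text
clock: 23.22
position: [0.559, 0.0764, 0.3538]
eef_rot: [-1.028, 1.304, 1.036]
ft_force: [3.7, 14.1, -5.2]
width: 0.283
```

Run:
```python
from h import *
rep()
```

```text
t 23.22 ang 167.37 rad 0.0601 z 0.3538 toolyaw 76.43 F tool y,z(jaw) [ 5.4 -0.2 14.5] w 0.283 j7 0.65
Frad(out) -0.48 Ftan(ccw) -14.57 Fz -5.22
```

Call:
{"name": "play_rows", "arguments": {"series": [{"linear":[0,0,-0.05],"twist":[0,0,0]},{"linear":[0.02,0,-0.1],"twist":[0,0,0]},{"linear":[0.03,0,-0.15],"twist":[0,0,0]},{"linear":[0.03,0,-0.2],"twist":[0,0,0]},{"linear":[0.03,0,-0.2],"twist":[0,0,0]},{"linear":[0.03,0,-0.2],"twist":[0,0,0]}]}}

```text
clock: 23.72
position: [0.5586, 0.0756, 0.3539]
eef_rot: [-1.027, 1.301, 1.037]
ft_force: [5.0, 18.2, -5.0]
width: 0.281
```

Run:
```python
from an import *
rep()
p=manip.get_image('wrist'); save(p,'w5.png'); np.savez('w5.npz',**{k:p[k] for k in ['img','depth','fx','fy','cx','cy','extrinsics']})
an(p)
```

```text
t 23.72 ang 168.26 rad 0.0603 z 0.3539 toolyaw 76.48 F tool y,z(jaw) [ 5.2 -0.6 18.8] w 0.281 j7 0.66
Frad(out) -1.15 Ftan(ccw) -18.83 Fz -5.01
table at wheel 0.000923661451017501 std 0.0007653086194878877
rim [0.6125287  0.06358863 0.05833755] 2183 h pct [0.16468374 0.1672278  0.16887064 0.16977247 0.17026913 0.17056919
 0.17097288]
hub 827 [0.61075244 0.06382606 0.17487516] [0.16920625 0.17378534 0.17874259]
knob 2146 h [0.17987845 0.20946325 0.2150997 ]
top 962 [0.55761138 0.08113996 0.21479152] [0.54956082 0.07182906 0.21195433] [0.57266659 0.0896415  0.22701854]
ang 162.27634706992507 0.05765380777061881
```

View pics/w5.png

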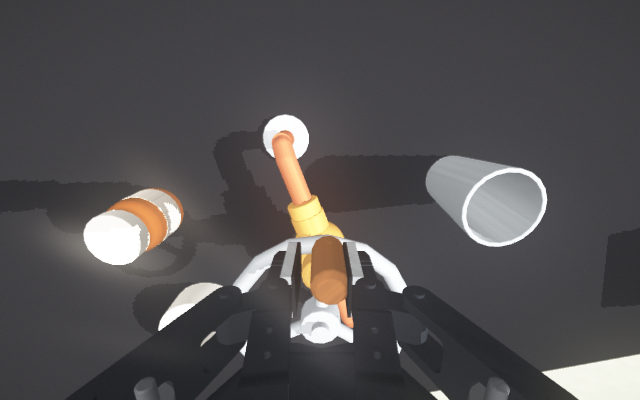

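Call:
{"name": "play_rows", "arguments": {"series": [{"linear":[0,0,0.2],"twist":[0,0,0]},{"linear":[0,0,0.4],"twist":[0,0,0]},{"linear":[0,0,0.6],"twist":[0,0,0]},{"linear":[0,0,0.8],"twist":[0,0,0]},{"linear":[0,0,0.9],"twist":[0,0,0]},{"linear":[0,0,0.9],"twist":[0,0,0]},{"linear":[0,0,0.9],"twist":[0,0,0]}]}}

```text
clock: 24.35
position: [0.5607, 0.0796, 0.3531]
eef_rot: [-1.03, 1.313, 1.03]
ft_force: [1.2, 4.7, 0.2]
width: 0.281
```

Run:
```python
from an import *
rep()
```

```text
t 24.35 ang 164.07 rad 0.0593 z 0.3531 toolyaw 76.23 F tool y,z(jaw) [-0.2 -0.   4.8] w 0.281 j7 0.64
Frad(out) 0.16 Ftan(ccw) -4.83 Fz 0.24
```

Call:
{"name": "play_rows", "arguments": {"series": [{"linear":[0,0,0.21],"twist":[2,0,0]},{"linear":[0.01,-0.02,0.52],"twist":[5,0,0]},{"linear":[0.02,-0.07,0.94],"twist":[9,0,0]},{"linear":[0.03,-0.15,1.35],"twist":[13,0,0]},{"linear":[0.04,-0.26,1.75],"twist":[17,0,0]},{"linear":[0.05,-0.4,2.15],"twist":[21,0,0]},{"linear":[0.07,-0.56,2.54],"twist":[25,0,0]},{"linear":[0.08,-0.75,2.91],"twist":[29,0,0]},{"linear":[0.09,-0.97,3.27],"twist":[33,0,0]},{"linear":[0.1,-1.21,3.61],"twist":[37,0,0]},{"linear":[0.11,-1.47,3.94],"twist":[41,0,0]},{"linear":[0.13,-1.76,4.24],"twist":[45,0,0]}]}}

```text
clock: 25.35
position: [0.5871, 0.1138, 0.3507]
eef_rot: [-0.427, 1.537, 0.419]
ft_force: [-4.2, -1.6, 1.7]
width: 0.283
```

Run:
```python
from an import *
rep()
```

```text
t 25.35 ang 121.24 rad 0.059 z 0.3507 toolyaw 30.9 F tool y,z(jaw) [-1.7  0.8 -4.5] w 0.283 j7 -0.1
Frad(out) 0.83 Ftan(ccw) 4.46 Fz 1.72
```

Call:
{"name": "play_rows", "arguments": {"series": [{"linear":[0,0,0.21],"twist":[2,0,0]},{"linear":[0.01,-0.02,0.52],"twist":[5,0,0]},{"linear":[0.02,-0.07,0.94],"twist":[9,0,0]},{"linear":[0.03,-0.15,1.35],"twist":[13,0,0]},{"linear":[0.04,-0.26,1.75],"twist":[17,0,0]},{"linear":[0.05,-0.4,2.15],"twist":[21,0,0]},{"linear":[0.07,-0.56,2.54],"twist":[25,0,0]},{"linear":[0.08,-0.75,2.91],"twist":[29,0,0]},{"linear":[0.09,-0.97,3.27],"twist":[33,0,0]},{"linear":[0.1,-1.21,3.61],"twist":[37,0,0]},{"linear":[0.11,-1.47,3.94],"twist":[41,0,0]},{"linear":[0.11,-1.47,3.94],"twist":[41,0,0]}]}}

```text
clock: 26.35
position: [0.6287, 0.1228, 0.3497]
eef_rot: [0.133, 1.571, -0.139]
ft_force: [-4.6, -0.0, 2.0]
width: 0.284
```

Run:
```python
from an import *
rep()
p=manip.get_image('wrist'); save(p,'w6.png'); an(p)
```

```text
t 26.35 ang 79.49 rad 0.0605 z 0.3497 toolyaw 350.07 F tool y,z(jaw) [-1.9 -0.8 -4.5] w 0.284 j7 -0.72
Frad(out) -0.85 Ftan(ccw) 4.53 Fz 1.96
table at wheel 0.0007562574619831428 std 0.0007418050213484496
rim [0.61816701 0.06783586 0.05852348] 2196 h pct [0.16196975 0.1645919  0.16624518 0.16713822 0.16762851 0.1678894
 0.16829748]
hub 796 [0.61864593 0.06933749 0.17257213] [0.16798662 0.17125148 0.1761398 ]
knob 2298 h [0.17742451 0.20695939 0.21238691]
top 1019 [0.62575208 0.12516981 0.21193512] [0.61592046 0.11600719 0.20914052] [0.63498663 0.13277177 0.21443429]
ang 82.46374617443325 0.05783351694979096
```

View pics/w6.png

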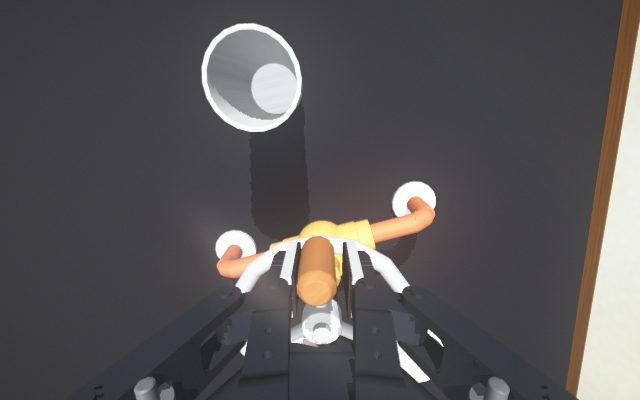

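Call:
{"name": "play_rows", "arguments": {"series": [{"linear":[0,0,0.21],"twist":[2,0,0]},{"linear":[0.01,-0.01,0.42],"twist":[4,0,0]},{"linear":[0.02,-0.03,0.63],"twist":[6,0,0]},{"linear":[0.02,-0.06,0.84],"twist":[8,0,0]},{"linear":[0.03,-0.07,0.94],"twist":[9,0,0]},{"linear":[0.03,-0.07,0.94],"twist":[9,0,0]},{"linear":[0.03,-0.07,0.94],"twist":[9,0,0]}]}}

```text
clock: 26.98
position: [0.6378, 0.1218, 0.3497]
eef_rot: [0.255, 1.558, -0.257]
ft_force: [-4.5, 1.5, -0.8]
width: 0.284
```

Run:
```python
from an import *
rep()
```

```text
t 26.98 ang 71.06 rad 0.0619 z 0.3497 toolyaw 341.31 F tool y,z(jaw) [ 0.8 -0.  -4.8] w 0.284 j7 -0.85
Frad(out) -0.06 Ftan(ccw) 4.79 Fz -0.76
```

Call:
{"name": "play_rows", "arguments": {"series": [{"linear":[0,0,-0.1],"twist":[0,0,0]},{"linear":[0,0,-0.2],"twist":[0,0,0]},{"linear":[0,0,-0.3],"twist":[0,0,0]},{"linear":[0,0,-0.3],"twist":[0,0,0]},{"linear":[0,0,-0.3],"twist":[0,0,0]},{"linear":[0,0,-0.3],"twist":[0,0,0]}], "fingers": 5}}

```text
clock: 27.48
position: [0.6358, 0.1229, 0.3505]
eef_rot: [0.257, 1.555, -0.257]
ft_force: [0.7, -0.2, -0.6]
width: 0.587
```

Run:
```python
from an import *
rep()
p=manip.get_image('wrist'); save(p,'w7.png'); an(p)
```

```text
t 27.48 ang 73.11 rad 0.0623 z 0.3505 toolyaw 341.22 F tool y,z(jaw) [0.6 0.  0.8] w 0.587 j7 -0.86
Frad(out) -0.02 Ftan(ccw) -0.79 Fz -0.59
table at wheel 0.0007501059586099089 std 0.0007454079442298694
rim [0.62436496 0.0872736  0.03890519] 1105 h pct [0.16132675 0.16431065 0.16613121 0.16695297 0.16746992 0.1677818
 0.16836905]
hub 3 [0.62342348 0.07775872 0.16714957] [0.16620026 0.16635564 0.16660863]
knob 2263 h [0.17758679 0.20656658 0.21218992]
top 1000 [0.63478327 0.12322015 0.21171774] [0.62495171 0.11375501 0.20896155] [0.64347212 0.13169198 0.21381362]
ang 73.83693772037806 0.03742587419960046
```

View pics/w7.png

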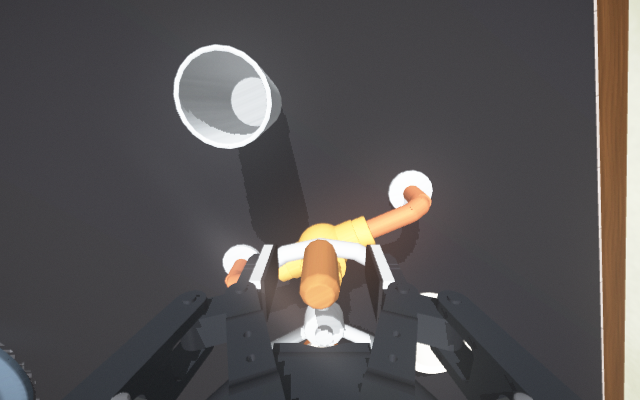

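Call:
{"name": "play_rows", "arguments": {"series": [{"linear":[-0.4,0,0],"twist":[0,0,0]},{"linear":[-1.2,0,0],"twist":[0,0,0]},{"linear":[-2.2,0,0],"twist":[0,0,0]},{"linear":[-3.4,0,0],"twist":[0,0,0]},{"linear":[-4.8,0,0],"twist":[0,0,0]},{"linear":[-6.2,0,0],"twist":[0,0,0]},{"linear":[-7.6,0,0],"twist":[0,0,0]},{"linear":[-9,0,0],"twist":[0,0,0]},{"linear":[-10,0,0],"twist":[0,0,0]},{"linear":[-10.5,0,0],"twist":[0,0,0]},{"linear":[-10.5,0,0],"twist":[0,0,0]},{"linear":[-10.5,0,0],"twist":[0,0,0]}]}}

```text
clock: 28.53
position: [0.6354, 0.123, 0.4554]
eef_rot: [0.257, 1.555, -0.257]
ft_force: [0.6, -0.6, -0.8]
width: 0.584
```

Run:
```python
from an import *
rep()
p=manip.get_image('wrist'); save(p,'w8.png')
try: an(p)
except Exception as e: print(e)
P,ok=cloud(p); r=np.hypot(P[...,0]-.6177,P[...,1]-.0633)
hsv=cv2.cvtColor(p['img'],cv2.COLOR_RGB2HSV)
m=ok&(P[...,2]>.207)&(P[...,2]<.22)&(r<.08)&(hsv[...,1]>100); q=P[m]; c=(q.min(0)+q.max(0))/2; print(m.sum(),c,np.degrees(np.arctan2(c[1]-.0633,c[0]-.6177)))
p=manip.get_image('scene'); save(p,'scene8.png')
for t in ['knob_mid','tumbler','jar','tape']:
    r=manip.place_of(p,t); print(t,[(np.round(x['location'],4).tolist(),round(x['p'],2)) for x in r[:2]])
```

```text
t 28.53 ang 73.46 rad 0.0623 z 0.4554 toolyaw 341.23 F tool y,z(jaw) [ 0.8 -0.4  0.8] w 0.584 j7 -0.81
Frad(out) -0.44 Ftan(ccw) -0.79 Fz -0.82
table at wheel 0.0007679777537183254 std 0.0008444749998058194
rim [0.61831022 0.06587773 0.05850548] 2634 h pct [0.16224106 0.16497504 0.16625794 0.16703882 0.16759429 0.16793815
 0.16851744]
hub 273 [0.61861687 0.06666923 0.17360374] [0.17026043 0.17144804 0.17624344]
knob 613 h [0.17841612 0.20945751 0.21244128]
top 350 [0.63457641 0.12222051 0.21189045] [0.62530863 0.11296395 0.20922692] [0.64389406 0.13083726 0.21428607]
ang 73.89654614609016 0.05864382058415613
396 [0.63435716 0.12141075 0.21066176] 74.0053060493484
knob_mid [([0.6374, 0.1222, 0.1918], 0.5)]
tumbler [([0.5945, 0.226, -0.0009], 0.59)]
jar [([0.5508, -0.1227, -0.0036], 0.87)]
tape [([0.7088, -0.1189, 0.0016], 0.65)]
```

View pics/scene8.png

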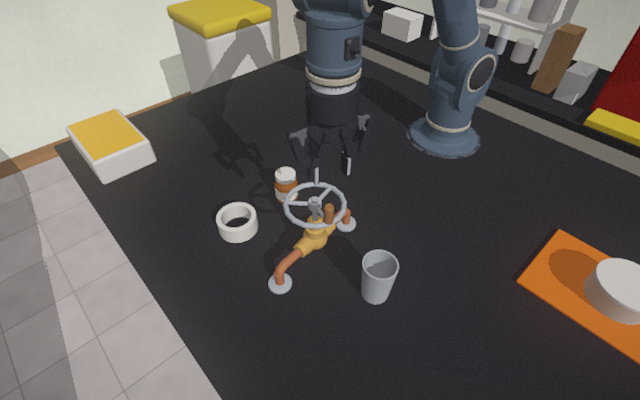

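```bash
python3 -c "
from cell import manip
print(manip.job_done())"
```

```text
the job is handed in; nothing more can be done
None
```

I opened the valve up against its stop, turned it back about a quarter turn, let go and handed the job in at about 29 s of the 72 s. The hand-in gave no verdict.

- **Opening:** I held the knob loosely between the fingers and carried it round anticlockwise, rising with the spindle. Partway I opened the fingers and turned the hand back half a turn. Drag was about 4–6 N, with almost no sideways force.
- **Stop:** The stop came after about 1.02 turns, when the wheel stood about 10 mm above its start. I pressed on it up to about 19 N (about 1.3 mm of pipe yield), below the 33 N limit and held for more than 0.1 s.
- **Turning back:** My last wrist picture puts the knob at 74°, against about 163° at the stop, so about 89° back. The wheel's height agrees: after allowing about 0.3 mm for the lift while pressing, it came down 2.2–2.5 mm (nominally 2.5 mm). The angle at the stop is good to only 1–2°, because the pipe was bent while I pressed.
- **Letting go:** The gripper is open and about 10 cm above the knob, and the force reading is down to noise.
- **Bystanders:** The tumbler, jar and tape measure within about 4 mm of where they first stood, which is within the measuring error.

No check failed. The only disagreement is in the automatic wheel-centre fits on pictures where the gripper hid part of the rim, which came out up to about 25 mm off. I used the clear-view centre instead.

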